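# Weigh the sample basket on the hanging spring balance

## Robot

A 6-joint arm with a two-finger parallel gripper is mounted at the origin on a cart in front of the work surface, level with it; the furniture and walls round the work are solid. World frame = base frame: x ahead of the robot, y to its left, z up, the work surface at z = 0. Lengths are in m, angles in degrees, forces in N, time in s.
With the tool pointing down it reaches from about 0.325 to 0.85 m from the base axis. Payload 15.5 kg.
Tool frame: the origin (TCP) lies at the very end of the fingers, on their centre line; the grasp point (between the pads) lies arm.grip_depth behind it (arm.grip_depth is the distance from the TCP to the grasp point, in m); z points along the fingers, y is the direction in which the jaws open and shut (so a half turn about z gives the same grasp; the last joint's range is limited). The gripper opens to 91 mm and grips with 3 to 60 N. Pads are 32 mm wide; open, the fingers measure 118 mm over their backs; the gripper's body (76 mm by 178 mm) begins 60 mm behind the grasp point.
Start: joints at [-71.706, 28.281, 77.091, -0, 74.628, -5.472], TCP at [0.252, -0.572, 0.214] pointing down, gripper open.
Joint ranges: [-166.48, 166.48], [-47.26, 123.95], [12.59, 153.08], [-70.14, 250.14], [6.76, 159.57], [-176.63, 176.63]. Speed limits (degrees/s): [108.29, 108.29, 147.25, 172.46, 172.46, 172.46].

## Interface

Orientations are given as a 3x3 rotation matrix whose columns are the frame's x, y, z axes.
In Python, from rig import arm gives the robot as it stands. Calls block until the motion is done:
- arm.move_to(position, orientation): joint-space move of the TCP to a pose.
- arm.move_l(position, orientation=None, feed=0.15): straight line of the TCP; orientation=None keeps the orientation; feed is the mean speed in m/s.
- arm.move_joints(angles): joint-space move.
- arm.grip(opening): finger opening in m; the grip force is fixed at half the most; returns when the fingers have stopped.
- arm.sleep(seconds).
- arm.solve_ik(position, orientation): joint angles nearest the present ones, or None.
- arm.snapshot(name): name is "scene" or "top" or "wrist"; returns the picture (400x640x3 uint8, red, green, blue); there is no depth.
- arm.get_calibration(name): a dict with "intrinsics" (3x3 intrinsics, pixels), "cam_to_world" (4x4, takes a point from camera to world coordinates). Camera axes: x right, y down, z forward; pixel columns grow to the right and rows downward; lengths in m; the calibration is good to about 2 mm. A picture is of the moment at which its call begins: read the wrist's pose just before it. get_calibration takes no time and is no camera call; for the wrist camera it gives the pose at the moment of the call.
A pose or a line that the arm cannot do raises arm.Unreachable and nothing moves.
- arm.sign_off(): hands the job in, once; it reports no verdict.
Readings, each from a call of its own:
- arm.current_t(): time.
- arm.current_joint_positions(): joint angles.
- arm.current_dq(): joint speeds.
- arm.current_tau(): joint torques, N m.
- arm.current_ee_pos(): TCP position.
- arm.current_tool_rot(): TCP orientation.
- arm.current_force(): force on the tool from outside, world axes, zero at the start.
- arm.current_torque(): the same for the moment, N m.
- arm.current_width(): finger opening in m.
Only numpy, scipy, OpenCV 4.12 (cv2) and the standard library are available. Lean on these libraries where they do the work, as an engineer would, in place of code of your own. Each camera call takes 0.05 s, during which the arm holds its last target.

## Task

The spring balance on the retort stand has been left swinging. Bring its empty hook to rest by touching it, then hang the steel sample basket by the middle of its bail (between the two brass collars) in the hook and let it down gently until the balance carries the whole weight, without knocking the balance or jolting or overstretching its spring. Leave the basket hanging level and nearly still for the reading, and do not disturb the beaker, the tin and the red-capped jar.

Things in the scene. Friction and masses are not known exactly. Their poses are not given: they have to be found in the camera images.
- retort_stand: Fixed retort stand: grey base plate 190 x 125 x 12 mm under the hook, 12 mm post 0.45 m high standing 125 mm to +x of the origin, horizontal 10 mm boom rod 407 mm up from the post to just past the origin. Origin on the bench, plumb below the pivot of the spring balance hung from the boom (pivot 395 mm up). +x points from the balance to the post (about away from the robot), z up.
- hook_seat (a point): In the crook of the J-hook (5 mm wire), where the axis of the basket's 6 mm bar lies when seated. Hook empty, plumb: on the pivot line, 193 mm up. The hook opens to its -x; its straight shank (axis 8 mm to +x of the seat) rises 50 mm above the seat, then cranks to the brass swivel, underside 64 mm above. Gap shank to tip 11 mm clear, 14 mm at the tip. Axes: -x shank to tip, z up the shank.
- hook_tip (a point): Centre of the rounded upturned tip of the hook (6.4 mm thick), 12 mm further to -x than the seat and 15.5 mm above it.
- fore_swing (a joint): Fore-and-aft swing of the spring balance (tube 23 mm thick, about 0.28 kg) about its pivot 395 mm up, rad: 0 plumb, positive with the hook to +x (post's side) of retort_stand. The hook hangs 0.2 m below; period about 0.7 s; it swings from the start, is hardly damped and does not come to rest by itself.
- side_swing (a joint): Sideways swing of the balance at the same pivot, rad: 0 plumb, positive when the hook is on the +y side of retort_stand; hardly damped.
- spring_pull (a joint): How far the hook is drawn down out of the tube against the spring, m: 0 empty, 140 N/m, end stop at 0.045; beyond 0.040 the spring is overstretched. The basket's weight, not known beforehand, draws it 10 to 32 mm.
- hook_swivel (a joint): Swivel of the hook about the shank, rad: 0 when the hook opens to -x of retort_stand, positive turned counter-clockwise seen from above; turns easily within +-0.35.
- basket: Loose stainless sample basket, weight unknown, 0.14 to 0.45 kg: perforated tray 80 mm (x) x 200 mm (y) x 24 mm high with a rigid upright bail of 6 mm round steel: legs at y = +-106 mm and a straight horizontal top bar along y, its axis 118 mm above the tray's underside. Origin at the centre of the underside, z up.
- bar_mid (a point): Middle of the bail's top bar (axis of the bar, 118 mm above the tray's underside), where the hook belongs: the bare bar between two brass collars 11 mm across, whose inner faces are 22 mm apart along y. Axes as the basket's.
- grip_left (a point): Centre of the black grip sleeve at y = +76 mm on the top bar, 118 mm above the underside: a block 10 mm (x) x 36 mm (y) x 16 mm high, to be pinched across its 10 mm.
- grip_right (a point): Centre of the equal black grip sleeve at y = -76 mm.
- beaker_150: Clear beaker 70 mm across, 86 mm high, bystander; origin at the centre of its underside.
- grease_tin: Tin with blue lid, 64 mm across, 33 mm high, bystander; origin at the centre of its underside.
- sample_jar_2: Jar with red cap, 54 mm across, 80 mm high, bystander; origin at the centre of its underside.

How it is judged (in metres and radians):
On the way:
1. the empty hook is brought to rest: both swings slower than 0.15 rad/s for 0.4 s, with no load on the spring (pull under 5 mm) (velocity of joint fore_swing between -0.15 and 0.15 rad/s and velocity of joint side_swing between -0.15 and 0.15 rad/s and value of joint spring_pull below 0.005 m), for 0.4 s.
At the end, for the whole second after the job is handed in: The basket hangs from the hook alone: middle of the bar within 14 mm of the hook's seat, spring drawn more than 8 mm by the weight, tray clear of the bench (over 25 mm) and tilted less than 0.15 rad, moving slower than 0.08 m/s and 0.6 rad/s (distance between bar_mid and hook_seat below 0.014 m and value of joint spring_pull above 0.008 m and height (world z) of basket above 0.025 m and angle between basket's own z axis and vertical below 0.15 rad and linear speed of basket below 0.08 m/s and angular speed of basket below 0.6 rad/s); the robot touches nothing.
It fails at once if the balance or its hook is knocked or pressed with more than 8 N (contact force between side_swing and anything else above 8 N).
It fails at once if the spring is overstretched: pull beyond 40 mm (value of joint spring_pull above 0.04 m).
It fails at once if the spring is jolted, by a load dropped on it or let go too low: pull changing faster than 0.07 m/s (velocity of joint spring_pull above 0.07 m/s or velocity of joint spring_pull below -0.07 m/s).
It fails at once if the beaker, the tin or the red-capped jar is shifted more than 30 mm (distance of any of beaker_150, grease_tin, sample_jar_2 from where it was at the start of the episode above 0.03 m).
It also fails if it takes over 54 s, if anything falls off the work surface, if the arm or the gripper's body presses on something with over 40 N, if the wrist force passes 120 N, or if a joint passes its speed limit or range.

## Working session

There is one attempt and no reset: what is moved stays moved. The work goes in short steps, each a Python script; the robot and the scene stay as the last script left them, time stands still between calls to the robot, and variables do not carry over. Pictures are saved under pics/ and viewed, and the job is handed in when it is done.

```bash
ls; mkdir -p pics; python3 - <<'E'
from rig import arm
import cv2,numpy as np
print(arm.current_t(), arm.grip_depth)
for n in ["scene","top","wrist"]:
    c=arm.get_calibration(n); print(n,np.round(c["intrinsics"],1).tolist(),np.round(c["cam_to_world"],3).tolist())
    cv2.imwrite(f"pics/{n}0.png",arm.snapshot(n)[:,:,::-1])
print(arm.current_t(), arm.current_force(), arm.current_tool_rot())
E
```

```text
pics
0.0 0.0188
scene [[368.2, 0.0, 321.7], [0.0, 368.2, 199.0], [0.0, 0.0, 1.0]] [[-0.431, -0.618, 0.657, -0.006], [-0.902, 0.294, -0.316, 0.406], [0.002, -0.729, -0.684, 0.824], [0.0, 0.0, 0.0, 1.0]]
top [[430.3, 0.0, 329.9], [0.0, 430.3, 197.0], [0.0, 0.0, 1.0]] [[-0.022, -0.98, 0.196, 0.334], [-1.0, 0.022, -0.002, 0.11], [-0.002, -0.196, -0.981, 1.297], [0.0, 0.0, 0.0, 1.0]]
wrist [[320.4, 0.0, 320.2], [0.0, 320.4, 197.7], [0.0, 0.0, 1.0]] [[0.404, -0.882, -0.242, 0.32], [-0.915, -0.39, -0.105, -0.542], [-0.001, 0.263, -0.965, 0.384], [0.0, 0.0, 0.0, 1.0]]
0.15 [-0.3206857  -0.03268255  0.3128716 ] [[ 9.15192411e-01  4.03017100e-01 -2.61157507e-04]
 [ 4.03017176e-01 -9.15192064e-01  8.00863975e-04]
 [ 8.37525988e-05 -8.38195593e-04 -9.99999645e-01]]
```

View pics/scene0.png

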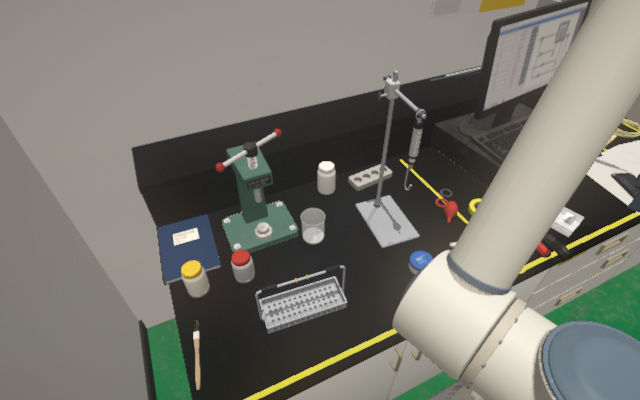

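View pics/top0.png

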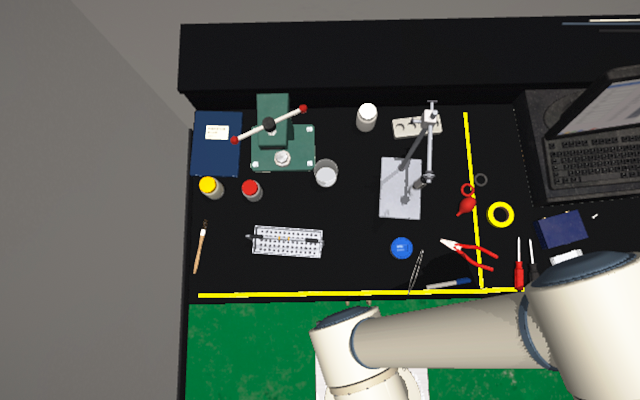

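View pics/wrist0.png

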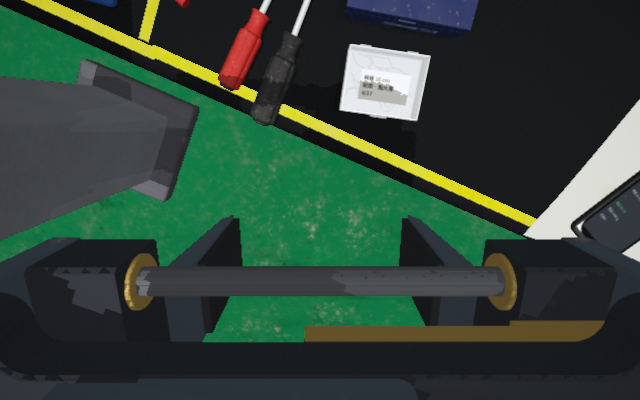

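```bash
cat > h.py <<'E'
import numpy as np,cv2
K={};
def ray(c,px):
    k=c["intrinsics"];T=c["cam_to_world"]
    d=T[:3,:3]@np.linalg.inv(k)@np.array([px[0],px[1],1.]); return T[:3,3],d/np.linalg.norm(d)
def onz(c,px,z):
    o,d=ray(c,px); return o+d*(z-o[2])/d[2]
def proj(c,p):
    k=c["intrinsics"];T=c["cam_to_world"]
    q=k@(T[:3,:3].T@(np.asarray(p)-T[:3,3])); return q[:2]/q[2]
def tri(rs):
    A=np.zeros((3,3));b=np.zeros(3)
    for o,d in rs:
        P=np.eye(3)-np.outer(d,d);A+=P;b+=P@o
    p=np.linalg.solve(A,b); return p,[float(np.linalg.norm((np.eye(3)-np.outer(d,d))@(p-o))) for o,d in rs]
def crop(im,x0,y0,x1,y1,s,name):
    cv2.imwrite("pics/"+name,cv2.resize(im[y0:y1,x0:x1,::-1] if 0 else im[y0:y1,x0:x1],None,fx=s,fy=s,interpolation=cv2.INTER_CUBIC))
E
python3 - <<'E'
from h import *
t=cv2.imread("pics/top0.png");s=cv2.imread("pics/scene0.png")
crop(t,365,90,465,230,4,"t_stand.png");crop(t,235,165,335,270,5,"t_bask.png")
crop(s,340,60,460,260,3,"s_stand.png");crop(s,245,255,355,335,7,"s_bask.png")
E
```

```text
(no output)
```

View pics/t_stand.png

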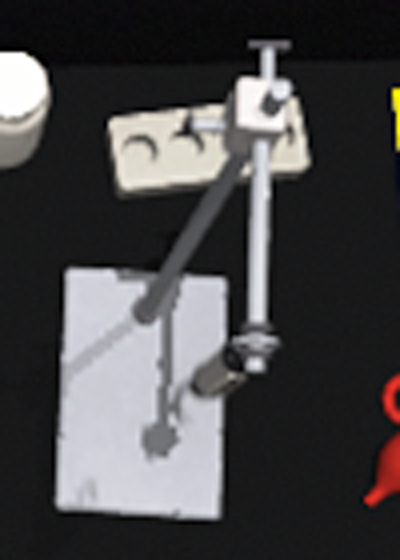

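View pics/t_bask.png

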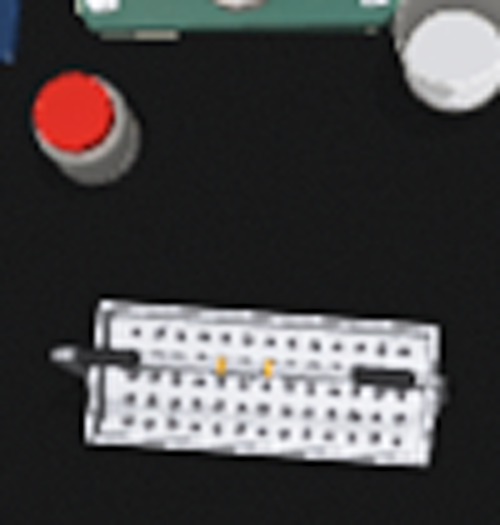

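View pics/s_stand.png

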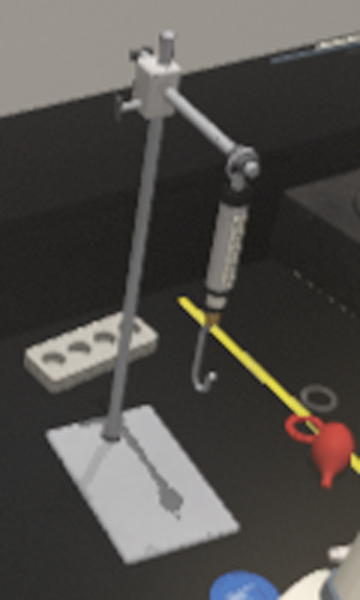

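View pics/s_bask.png

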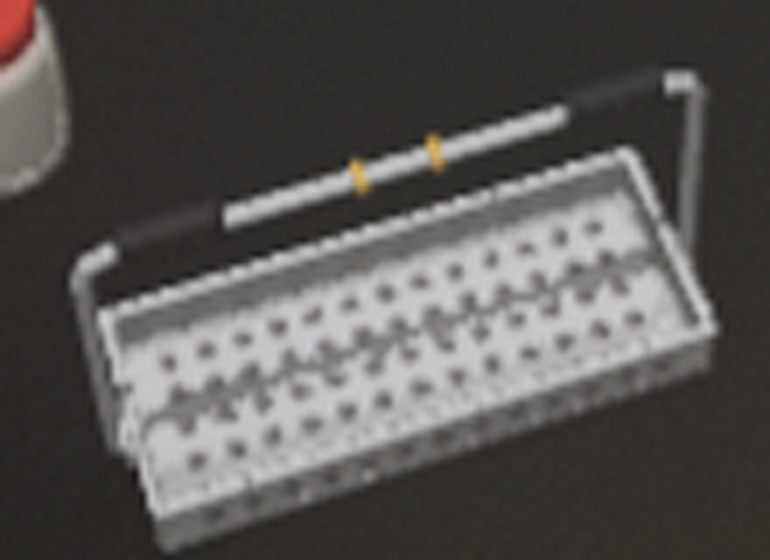

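```bash
python3 - <<'E'
from rig import arm
from h import *
t=arm.get_calibration("top");s=arm.get_calibration("scene")
f=lambda x,y:(365+(x+.5)/4-.5,90+(y+.5)/4-.5)
cs=np.array([onz(t,f(*p),.012) for p in [(66,268),(228,277),(220,520),(56,508)]])
print(np.round(cs,4), cs.mean(0)); print("edges",[np.round((cs[(i+1)%4]-cs[i]),3) for i in range(4)])
print("post", onz(t,f(147,313),.012))
# scene corners
g=lambda x,y:(340+(x+.5)/3-.5,60+(y+.5)/3-.5)
cs2=np.array([onz(s,g(*p),.012) for p in [(46,437),(153,404),(241,525),(131,562)]]);print("scene",np.round(cs2,4),cs2.mean(0))
print("edges",[np.round((cs2[(i+1)%4]-cs2[i]),3) for i in range(4)])
print("post", onz(s,g(112,437),.012))
# boom end, hook
b=lambda x,y:(235+(x+.5)/5-.5,165+(y+.5)/5-.5)
b2=lambda x,y:(245+(x+.5)/7-.5,255+(y+.5)/7-.5)
for n,p,q in [("c1",(221,366),(360,178)),("c2",(268,368),(436,153)),]:
    print(n,tri([ray(t,b(*p)),ray(s,b2(*q))]),onz(t,b(*p),.118),onz(s,b2(*q),.118))
for n,p in [("sl_in",(138,357)),("sr_in",(354,375)),("sr_out",(415,380))]: print(n,onz(t,b(*p),.126))
for n,p in [("sl_in",(222,213)),("sl_out",(115,245)),("sr_in",(568,112)),("sr_out",(665,85))]: print(n,onz(s,b2(*p),.118))
print("joined boom tip", tri([ray(t,f(258,362)),ray(s,g(245,158))]))
for n,p,z in [("jar",(73,112),.08),("beak",(455,60),.0)]: print(n,onz(t,b(*p),z))
print("tin",onz(t,(401,248),.033))
E
```

```text
[[ 0.7146 -0.055   0.012 ]
 [ 0.7045 -0.1801  0.012 ]
 [ 0.515  -0.1621  0.012 ]
 [ 0.5268 -0.039   0.012 ]] [ 0.61521368 -0.10905411  0.012     ]
edges [array([-0.01 , -0.125,  0.   ]), array([-0.19 ,  0.018,  0.   ]), array([ 0.012,  0.123, -0.   ]), array([ 0.188, -0.016,  0.   ])]
post [ 0.67713218 -0.11584219  0.012     ]
scene [[ 0.7022 -0.0509  0.012 ]
 [ 0.6971 -0.1814  0.012 ]
 [ 0.513  -0.162   0.012 ]
 [ 0.5198 -0.0402  0.012 ]] [ 0.60803613 -0.10864018  0.012     ]
edges [array([-0.005, -0.131, -0.   ]), array([-0.184,  0.019,  0.   ]), array([ 0.007,  0.122, -0.   ]), array([ 0.182, -0.011,  0.   ])]
post [ 0.67222062 -0.1137615   0.012     ]
c1 (array([0.45806562, 0.24896994, 0.11406696]), [0.001049415037892442, 0.0010494150378926083]) [0.45821585 0.24940361 0.118     ] [0.45484398 0.24900086 0.118     ]
c2 (array([0.45623329, 0.22291852, 0.11439152]), [0.001260992590017864, 0.0012609925900178938]) [0.45655767 0.22363336 0.118     ] [0.45309239 0.2228531  0.118     ]
sl_in [0.46326766 0.29371228 0.126     ]
sr_in [0.45089503 0.17607559 0.126     ]
sr_out [0.44745438 0.14293117 0.126     ]
sl_in [0.46160306 0.29400967 0.118     ]
sl_out [0.46503135 0.32876731 0.118     ]
sr_in [0.44910445 0.1767925  0.118     ]
sr_out [0.4449655  0.14269893 0.118     ]
joined boom tip (array([ 0.54367112, -0.1009232 ,  0.41232272]), [0.002275090356953386, 0.00227509035695321])
jar [0.61145455 0.33992304 0.08      ]
beak [0.6575695  0.11850682 0.        ]
tin [ 0.42954812 -0.09795802  0.033     ]
```

```bash
python3 - <<'E'
from rig import arm
from h import *
S=[];T=[]
ts=[]
for i in range(14):
    ts.append(arm.current_t()); S.append(arm.snapshot("scene")); T.append(arm.snapshot("top"))
print(ts[0],ts[-1])
np.savez("swing.npz",S=np.array(S),T=np.array(T),ts=ts)
m=np.hstack([x[60:200,380:450,::-1] for x in S]); cv2.imwrite("pics/sw_s.png",cv2.resize(np.vstack([m[:,:490],m[:,490:]]),None,fx=1.6,fy=1.6))
m=np.hstack([x[130:220,390:450,::-1] for x in T]); cv2.imwrite("pics/sw_t.png",cv2.resize(np.vstack([m[:,:420],m[:,420:]]),None,fx=1.9,fy=1.9))
E
```

```text
0.15 1.45
```

View pics/sw_s.png

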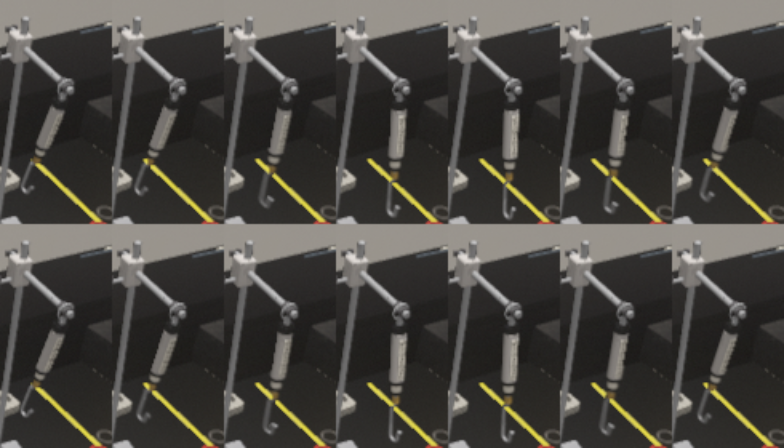

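View pics/sw_t.png

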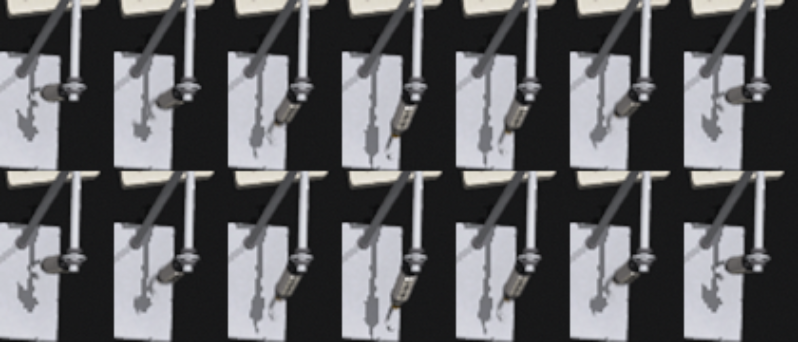

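```bash
python3 - <<'E'
from rig import arm
from h import *
d=np.load("swing.npz");S=d["S"];T=d["T"]
bg=np.median(S,0)
# difference-based: bottom-most moving bright pixel in the scene view, region
rows=[]
for i in range(14):
    m=(S[i].astype(int).sum(2)>np.percentile(S,20,axis=0).sum(2)+60)
    m[:80]=0;m[200:]=0;m[:,:390]=0;m[:,435:]=0
    ys,xs=np.nonzero(m); k=ys.argmax(); b=xs[ys>=ys.max()-1].mean()
    rows.append((b,ys.max()))
print([(round(float(a),1),int(b)) for a,b in rows])
c=arm.get_calibration("scene");t=arm.get_calibration("top")
piv=np.array([.551,-.103,.395]);th=np.radians(-5.3);X=np.array([np.cos(th),np.sin(th),0]);Y=np.array([-X[1],X[0],0])
print("pivot px", proj(c,piv),proj(t,piv), "boomend",proj(t,piv+[0,0,.012]))
def hk(f,s,L=.2075): # bottom of hook wire
    v=np.array([np.sin(f),np.sin(s),0]);z=-np.sqrt(1-v@v)
    return piv+L*(v[0]*X+v[1]*Y)+[0,0,L*z]
from scipy.optimize import least_squares
for r in rows:
    s=least_squares(lambda p:proj(c,hk(*p))-r,[0,0]); print(np.round(s.x,3),np.round(s.cost,2))
E
```

```text
[(396.2, 180), (397.6, 182), (406.0, 189), (415.2, 195), (417.6, 197), (411.1, 193), (401.0, 185), (395.7, 180), (399.0, 183), (408.1, 191), (416.1, 196), (416.7, 196), (408.7, 191), (399.6, 184)]
pivot px [419.67790115 117.65628624] [427.219477   178.01681893] boomend [428.46033651 176.66849244]
[0.157 0.043] 0.0
[0.12  0.042] 0.0
[-0.028  0.003] 0.0
[-0.181 -0.035] 0.0
[-0.233 -0.036] 0.0
[-0.123 -0.014] 0.0
[0.059 0.026] 0.0
[0.158 0.049] 0.0
[0.099 0.033] 0.0
[-0.073 -0.001] 0.0
[-0.205 -0.033] 0.0
[-0.208 -0.039] 0.0
[-0.075 -0.007] 0.0
[0.081 0.034] 0.0
```

```bash
cat >> h.py <<'E'
TH=np.radians(-5.3);X=np.array([np.cos(TH),np.sin(TH),0]);Y=np.array([-X[1],X[0],0]);Z=np.array([0,0,1.])
PIV=np.array([.551,-.103,.395])
def rot_f(p,yaw=0):  # tool pointing along X rotated by yaw, pitched down p deg, tool x up
    a=np.radians(yaw);d=X*np.cos(a)+Y*np.sin(a);p=np.radians(p)
    z=d*np.cos(p)-Z*np.sin(p);x=d*np.sin(p)+Z*np.cos(p);y=np.cross(z,x)
    return np.column_stack([x,y,z])
E
python3 - <<'E'
from rig import arm
from h import *
print(np.round(arm.current_joint_positions(),1))
for p in (0,20,40,60):
  for yaw in (-30,0,30):
    for dx in (-.1,0):
      q=arm.solve_ik(PIV*[1,1,0]+X*dx+Z*.275,rot_f(p,yaw)); print(p,yaw,dx,None if q is None else np.round(q,1))
# down grasps: jaws along basket x
R=np.column_stack([Y,X,-Z]);
for s in (1,-1):
  R2=np.column_stack([s*Y,s*X,-Z])
  for P in ([.465,.312,.12],[.55,-.03,.2],[.55,-.03,.3]):
    q=arm.solve_ik(P,R2);print(s,P,None if q is None else np.round(q,1))
E
```

```text
[-71.7  28.3  77.1  -0.   74.6  -5.5]
0 -30 -0.1 None
0 -30 0 [  8.7  51.4 139.9 224.6  98.1 -82.1]
0 0 -0.1 None
0 0 0 None
0 30 -0.1 [ -74.    52.4  141.2   81.5   88.  -103.4]
0 30 0 [-57.4  46.9 130.5  97.9  89.7 -87.5]
20 -30 -0.1 [ 11.5  26.2 146.3 229.2  65.  -96.1]
20 -30 0 [   5.8   25.3  132.9  229.4   54.5 -107.5]
20 0 -0.1 None
20 0 0 [-33.   25.2 141.9 149.3  58.7 -83. ]
20 30 -0.1 [-69.5  25.  135.4  79.1  72.6 -69.5]
20 30 0 [-53.9  26.5 125.6  90.3  67.1 -60.1]
40 -30 -0.1 None
40 -30 0 None
40 0 -0.1 [-38.5  -0.9 134.8  87.6  24.8 -20.1]
40 0 0 [-27.2   7.9 124.5  90.7  16.6 -15.3]
40 30 -0.1 [-56.9   7.8 124.6  62.2  58.9 -31.4]
40 30 0 [-44.4  14.1 115.   65.4  51.9 -22.8]
60 -30 -0.1 [ -9.7   0.6 115.1 -20.3  38.6 128.7]
60 -30 0 [ -8.6   9.6 104.5 -20.3  40.4 129.3]
60 0 -0.1 [-27.7  -1.5 117.1  18.2  37.6  55.8]
60 0 0 [-21.9   7.8 106.9  13.7  37.2  64.5]
60 30 -0.1 [-40.1   3.3 112.2  33.3  55.6   8.2]
60 30 0 [-32.3  11.5 101.9  31.4  53.6  16.9]
1 [0.465, 0.312, 0.12] [27.8 29.4 92.6 -0.  58.  33.1]
1 [0.55, -0.03, 0.2] [-9.3 23.2 88.7 -0.  68.1 -4. ]
1 [0.55, -0.03, 0.3] [-9.3 18.  80.3 -0.  81.8 -4. ]
-1 [0.465, 0.312, 0.12] [  27.8   29.4   92.6   -0.    58.  -146.9]
-1 [0.55, -0.03, 0.2] [ -9.3  23.2  88.7  -0.   68.1 176. ]
-1 [0.55, -0.03, 0.3] [ -9.3  18.   80.3  -0.   81.8 176. ]
```

```bash
python3 - <<'E'
from rig import arm
from h import *
F=np.diag([-1,-1,1.])
for p in (45,50,55):
  for yaw in (-15,0,15,30):
   for s in (0,1):
    qs=[]
    R=rot_f(p,yaw)@(F if s else np.eye(3))
    for dx in (-.08,0.01):
      q=arm.solve_ik(PIV*[1,1,0]+X*(dx-.012)+Z*.275,R); qs.append(None if q is None else np.round(q).astype(int).tolist())
    print(p,yaw,s,qs)
E
```

```text
45 -15 0 [[-17, -1, 129, -16, 8, 108], [-14, 7, 120, -29, 10, 123]]
45 -15 1 [[-17, -1, 129, -16, 8, -72], [-14, 7, 120, -29, 10, -57]]
45 0 0 [[-34, -2, 129, 62, 23, 8], [-26, 7, 120, 56, 17, 20]]
45 0 1 [[-34, -2, 129, 62, 23, -172], [-26, 7, 120, 56, 17, -160]]
45 15 0 [[-46, 1, 126, 62, 42, -10], [-36, 9, 118, 61, 35, -2]]
45 15 1 [[-46, 1, 126, 62, 42, 170], None]
45 30 0 [[-52, 6, 121, 56, 56, -21], [-42, 12, 112, 57, 51, -12]]
45 30 1 [[-52, 6, 121, 56, 56, 159], [-42, 12, 112, 57, 51, 168]]
50 -15 0 [[-18, -2, 125, -6, 17, 98], [-14, 7, 115, -12, 18, 106]]
50 -15 1 [[-18, -2, 125, -6, 17, -82], [-14, 7, 115, -12, 18, -74]]
50 0 0 [[-32, -2, 125, 41, 26, 31], [-25, 6, 116, 33, 23, 44]]
50 0 1 [[-32, -2, 125, 41, 26, -149], [-25, 6, 116, 33, 23, -136]]
50 15 0 [[-42, 1, 122, 50, 41, 4], [-33, 8, 114, 47, 37, 14]]
50 15 1 [[-42, 1, 122, 50, 41, -176], [-33, 8, 114, 47, 37, -166]]
50 30 0 [[-48, 5, 118, 49, 55, -11], [-39, 12, 109, 48, 50, -2]]
50 30 1 [[-48, 5, 118, 49, 55, 169], None]
55 -15 0 [[-18, -1, 120, -3, 26, 95], [-15, 7, 111, -7, 27, 101]]
55 -15 1 [[-18, -1, 120, -3, 26, -85], [-15, 7, 111, -7, 27, -79]]
55 0 0 [[-29, -2, 121, 27, 31, 47], [-23, 7, 111, 21, 30, 57]]
55 0 1 [[-29, -2, 121, 27, 31, -133], [-23, 7, 111, 21, 30, -123]]
55 15 0 [[-38, 0, 119, 39, 43, 17], [-31, 8, 110, 35, 40, 27]]
55 15 1 [[-38, 0, 119, 39, 43, -163], [-31, 8, 110, 35, 40, -153]]
55 30 0 [[-43, 4, 115, 41, 55, -1], [-36, 11, 106, 40, 51, 8]]
55 30 1 [None, [-36, 11, 106, 40, 51, -172]]
```

```bash
cat >> h.py <<'E'
F=np.diag([-1,-1,1.])
RD=rot_f(55,0)@F
def edge(dx,dy=0,z=.285):
    return PIV*[1,1,0]+X*(dx-.0131)+Y*dy+Z*(z-.0092)
E
python3 - <<'E'
from rig import arm
from h import *
arm.move_to(edge(-.085),RD)
print(arm.current_t(),arm.current_ee_pos(),edge(-.085))
arm.grip(.013); print(arm.current_t(),arm.current_width())
W=[]
cv2.imwrite("pics/w1.png",arm.snapshot("wrist")[:,:,::-1])
cv2.imwrite("pics/s1.png",arm.snapshot("scene")[:,:,::-1])
print(np.round(arm.get_calibration("wrist")["cam_to_world"],3).tolist(),arm.current_force())
E
```

```text
3.5583 [ 0.45365903 -0.09440138  0.27596508] [ 0.45331941 -0.09393845  0.2758    ]
4.7917 0.012915086651879362
[[0.092, 0.635, 0.767, 0.295], [0.996, -0.059, -0.07, -0.079], [0.0, 0.77, -0.638, 0.372], [0.0, 0.0, 0.0, 1.0]] [ 0.29368353 -0.02081106 -0.70508142]
```

View pics/w1.png

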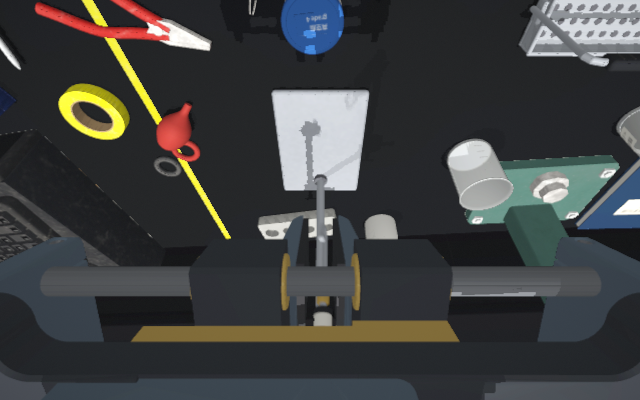

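View pics/s1.png

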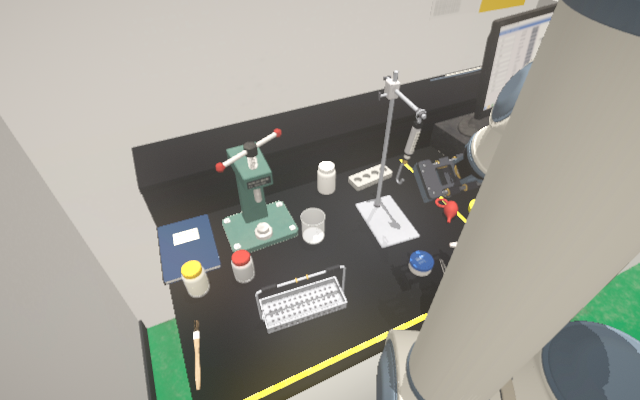

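```bash
python3 - <<'E'
from rig import arm
from h import *
arm.move_l(edge(-.046),feed=.04)
S=[]
for a,b,v in [(-.046,-.026,.005),(-.026,-.008,.009)]:
    n=5
    for x in np.linspace(a,b,n+1)[1:]:
        arm.move_l(edge(x),feed=v); S.append(arm.snapshot("scene")); print(round(arm.current_t(),2),round(x,4),np.round(arm.current_force(),2))
for i in range(4): S.append(arm.snapshot("scene")); arm.sleep(.07)
print(arm.current_t())
m=np.hstack([x[80:210,380:450,::-1] for x in S]); cv2.imwrite("pics/d_s.png",cv2.resize(np.vstack([m[:,:490],m[:,490:]]),None,fx=1.6,fy=1.6))
np.save("d.npy",S)
E
```

```text
7.02 -0.042 [-0.56 -0.44 -0.21]
8.02 -0.038 [-0.11 -0.16 -0.38]
9.02 -0.034 [ 0.14 -0.18 -0.33]
10.02 -0.03 [ 0.46 -0.02 -0.58]
11.02 -0.026 [-0.67 -0.46 -0.13]
11.62 -0.0224 [ 0.46 -0.39 -0.03]
12.22 -0.0188 [0.36 0.22 0.3 ]
12.82 -0.0152 [-0.63  0.63  0.62]
13.42 -0.0116 [ 0.46  0.2  -0.99]
14.02 -0.008 [-0.19  0.04  0.24]
14.4833
```

View pics/d_s.png

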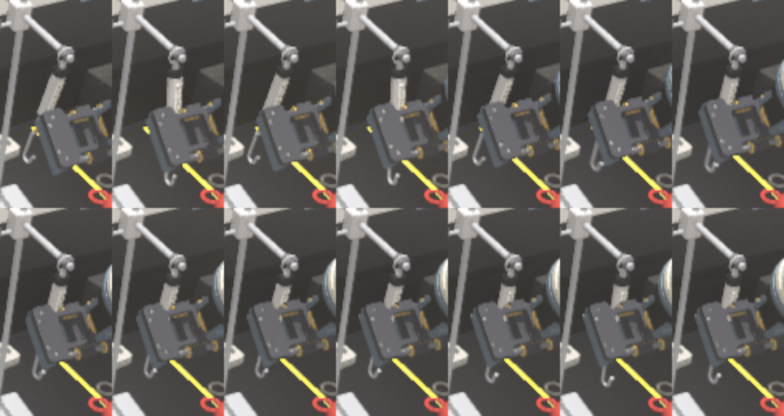

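```bash
python3 - <<'E'
from h import *
S=np.load("d.npy").astype(int)
for i in range(7,14): print(i, [round(float(np.abs(S[i][165:195,385:415]-S[13][165:195,385:415]).mean()),2)])
crop(S[13].astype(np.uint8)[:,:,::-1],370,80,460,220,4,"d13.png")
E
```

```text
7 [8.89]
8 [8.05]
9 [6.85]
10 [6.89]
11 [3.07]
12 [7.27]
13 [0.0]
```

View pics/d13.png

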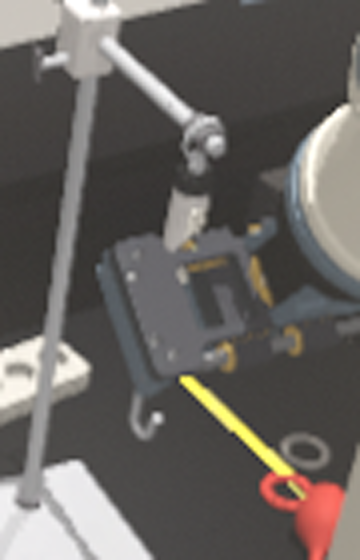

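```bash
cat >> h.py <<'E'
def hooktrack(im):
    r=im[165:200,385:425].astype(int).sum(2); m=(r>230).astype(np.uint8)
    n,l,st,c=cv2.connectedComponentsWithStats(m)
    return [(int(st[i,4]),round(c[i][0]+385,2),round(c[i][1]+165,2)) for i in range(1,n) if st[i,4]>6]
E
python3 - <<'E'
from rig import arm
from h import *
S=np.load("d.npy")
for i in range(10,14): print(hooktrack(S[i]))
S=[]
t=arm.current_t()
for i in range(12): S.append(arm.snapshot("scene"))
print(t)
for s in S: print(hooktrack(s))
np.save("d2.npy",S)
E
```

```text
[(92, np.float64(387.95), np.float64(172.53)), (342, np.float64(411.02), np.float64(173.32)), (42, np.float64(388.69), np.float64(197.12))]
[(92, np.float64(387.95), np.float64(172.53)), (340, np.float64(411.72), np.float64(173.89)), (42, np.float64(388.69), np.float64(197.12))]
[(92, np.float64(387.95), np.float64(172.53)), (351, np.float64(412.02), np.float64(174.58)), (42, np.float64(388.69), np.float64(197.12))]
[(92, np.float64(387.95), np.float64(172.53)), (348, np.float64(411.42), np.float64(174.13)), (42, np.float64(388.69), np.float64(197.12))]
14.4833
[(92, np.float64(387.95), np.float64(172.53)), (340, np.float64(411.03), np.float64(173.5)), (42, np.float64(388.69), np.float64(197.12))]
[(92, np.float64(387.95), np.float64(172.53)), (344, np.float64(410.99), np.float64(173.49)), (43, np.float64(388.77), np.float64(197.09))]
[(92, np.float64(387.95), np.float64(172.53)), (346, np.float64(411.01), np.float64(173.65)), (42, np.float64(388.69), np.float64(197.12))]
[(92, np.float64(387.95), np.float64(172.53)), (344, np.float64(411.31), np.float64(173.78)), (44, np.float64(388
[... 445 characters left out ...]
]
[(92, np.float64(387.95), np.float64(172.53)), (345, np.float64(412.08), np.float64(174.41)), (43, np.float64(388.63), np.float64(197.05))]
[(92, np.float64(387.95), np.float64(172.53)), (347, np.float64(411.92), np.float64(174.35)), (42, np.float64(388.69), np.float64(197.12))]
[(92, np.float64(387.95), np.float64(172.53)), (345, np.float64(411.72), np.float64(174.16)), (42, np.float64(388.69), np.float64(197.12))]
[(92, np.float64(387.95), np.float64(172.53)), (344, np.float64(411.46), np.float64(173.9)), (43, np.float64(388.72), np.float64(197.05))]
[(92, np.float64(387.95), np.float64(172.53)), (344, np.float64(411.22), np.float64(173.66)), (42, np.float64(388.69), np.float64(197.12))]
```

```bash
python3 - <<'E'
from h import *
S=np.load("d2.npy")
m=np.hstack([x[120:200,385:435,::-1] for x in S[1:9]]); cv2.imwrite("pics/d2.png",cv2.resize(np.vstack([m[:,:200],m[:,200:]]),None,fx=4,fy=4,interpolation=2)[:600])
E
```

```text
(no output)
```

View pics/d2.png

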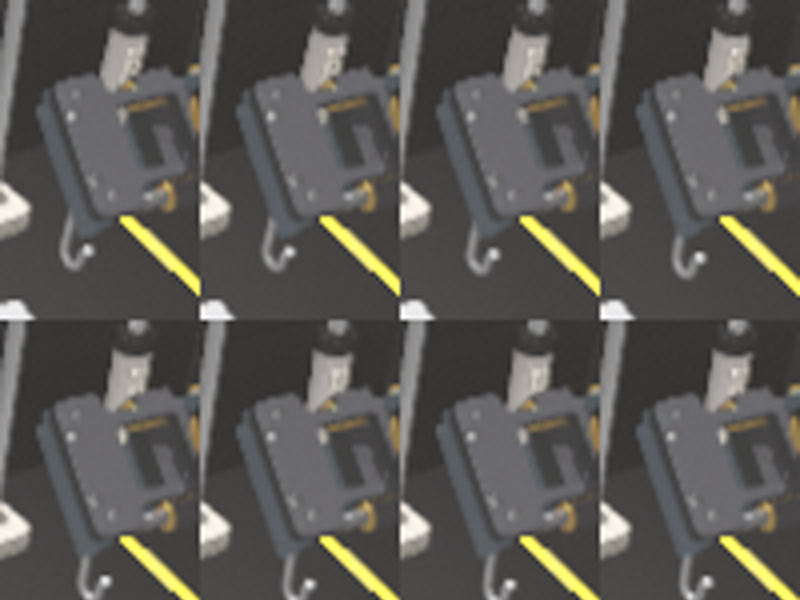

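```bash
python3 - <<'E'
from rig import arm
from h import *
S=[]
for x in np.linspace(-.008,.008,5)[1:]:
    arm.move_l(edge(x),feed=.008)
print(arm.current_t(),arm.current_force())
arm.sleep(.5)
for i in range(8): S.append(arm.snapshot("scene"))
print(arm.current_t())
np.save("d3.npy",S)
m=np.hstack([x[120:200,385:435,::-1] for x in S]); cv2.imwrite("pics/d3.png",cv2.resize(np.vstack([m[:,:200],m[:,200:]]),None,fx=4,fy=4,interpolation=2)[:640,:800][:600])
E
```

```text
17.6833 [ 0.20282739 -0.38896807  0.66216512]
18.5833
```

View pics/d3.png

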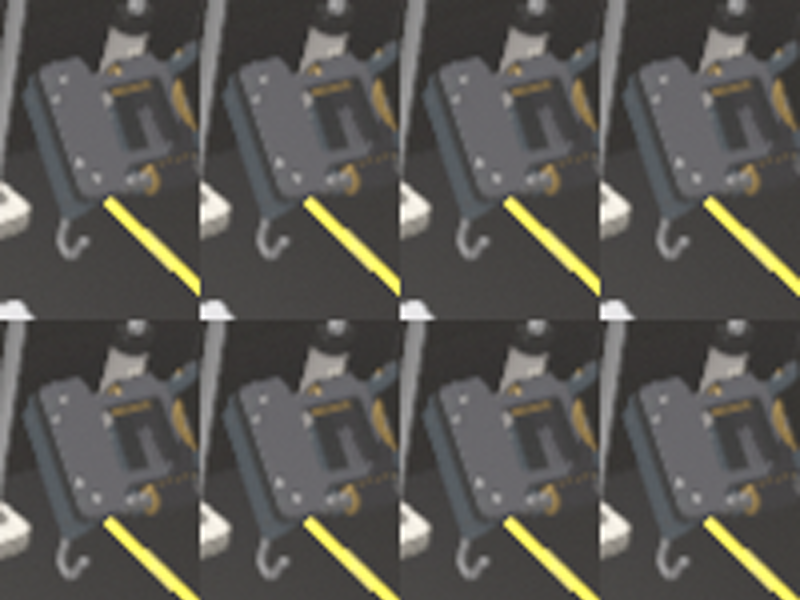

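```bash
python3 - <<'E'
from rig import arm
from h import *
arm.move_l(edge(0.),feed=.012)
arm.move_l(edge(-.016),feed=.006)
arm.move_l(edge(-.10,z=.36),feed=.12)
S=[];T=[];W=[]
t0=arm.current_t()
for i in range(5): S.append(arm.snapshot("scene")); T.append(arm.snapshot("top"));
c=arm.get_calibration("wrist"); W.append(arm.snapshot("wrist"));
print(t0,arm.current_t())
np.savez("rest.npz",S=S,T=T,W=W,K=c["intrinsics"],C=c["cam_to_world"])
m=np.hstack([x[100:200,385:435,::-1] for x in S]); cv2.imwrite("pics/r_s.png",cv2.resize(m,None,fx=3.2,fy=3.2,interpolation=2))
m=np.hstack([x[160:215,385:435,::-1] for x in T]); cv2.imwrite("pics/r_t.png",cv2.resize(m,None,fx=3.2,fy=3.2,interpolation=2))
crop(W[0][:,:,::-1],220,80,420,230,4,"r_w.png")
E
```

```text
23.3083 23.8583
```

View pics/r_s.png

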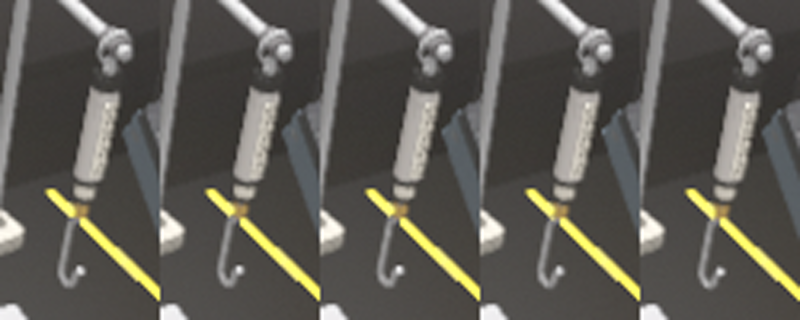

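View pics/r_t.png

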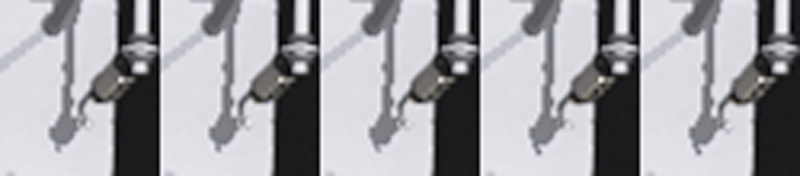

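View pics/r_w.png

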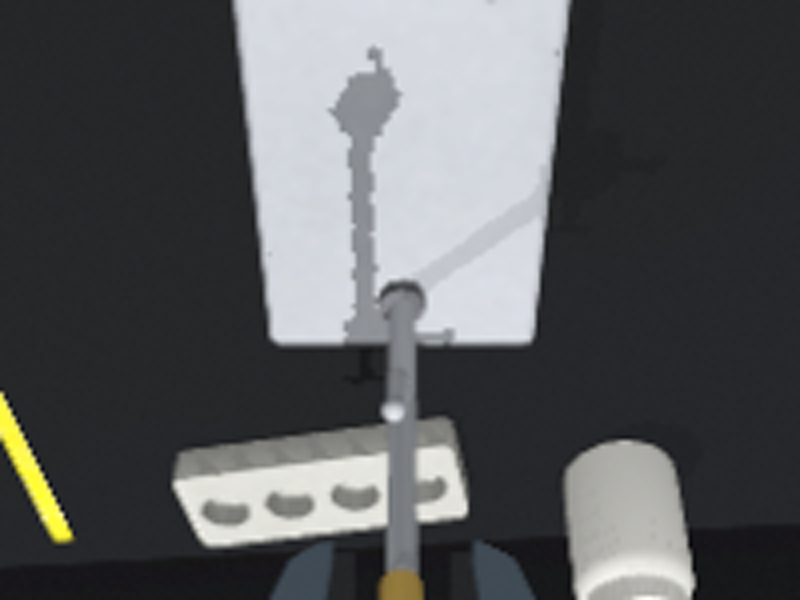

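```bash
python3 - <<'E'
from rig import arm
from h import *
d=np.load("rest.npz"); w=dict(intrinsics=d["K"],cam_to_world=d["C"]);s=arm.get_calibration("scene");t=arm.get_calibration("top")
wp=(220+393.5/4-.5,80+411.5/4-.5);sp=(385+80.5/3.2-.5,100+271/3.2-.5);tp=(385+83/3.2-.5,160+122/3.2-.5)
print("w",onz(w,wp,.2085),"s",onz(s,sp,.2085),"t",onz(t,tp,.2085))
print(tri([ray(w,wp),ray(s,sp)]))
# plate corners in wrist, z=.012
cs=np.array([onz(w,(220+(x+.5)/4-.5,80+(y+.5)/4-.5),.012) for x,y in [(270,344),(536,345)]]);print("far corners",cs, "post",onz(w,(220+402/4,80+308/4),.012))
print("pivot guess tip", PIV-X*.012)
E
```

```text
w [ 0.54046129 -0.1039814   0.2085    ] s [ 0.53844669 -0.10431005  0.2085    ] t [ 0.5449356  -0.10037932  0.2085    ]
(array([ 0.53803832, -0.10366008,  0.20988544]), [0.0006276087012188966, 0.000627608701218867])
far corners [[ 0.70242734 -0.17927886  0.012     ]
 [ 0.71473493 -0.05348533  0.012     ]] post [ 0.68608997 -0.11412365  0.012     ]
pivot guess tip [ 0.5390513  -0.10189155  0.395     ]
```

```bash
cat >> h.py <<'E'
def rdown(yaw):
    a=np.radians(yaw);x=np.array([np.cos(a),np.sin(a),0]);y=np.array([-x[1],x[0],0])
    return np.column_stack([y,x,-Z])
GL=np.array([.464,.3116,0])
E
python3 - <<'E'
from rig import arm
from h import *
arm.move_to(GL+Z*.19,rdown(-6.))
print(arm.current_t())
arm.grip(.05)
f0=arm.current_force()
arm.move_l(GL+Z*.099,feed=.15)
arm.grip(0.0)
print(arm.current_t(),arm.current_width(),arm.current_ee_pos(),f0)
arm.move_l(GL+Z*.125,feed=.06)
arm.sleep(.1)
print(arm.current_t(),arm.current_width(),arm.current_force(),arm.current_torque())
S=arm.snapshot("scene");T=arm.snapshot("top")
crop(S[:,:,::-1],240,230,380,335,5,"g_s.png");crop(T[:,:,::-1],235,200,345,270,6,"g_t.png")
E
```

```text
26.325
28.5 0.00999692053207751 [0.46401675 0.3116315  0.09903064] [ 0.36566456 -0.25284016 -0.0917142 ]
29.1833 0.009408334493644489 [-0.56822271 -0.08692514 -2.30785498] [ 0.12797143 -0.07392496  0.00894674]
```

View pics/g_s.png

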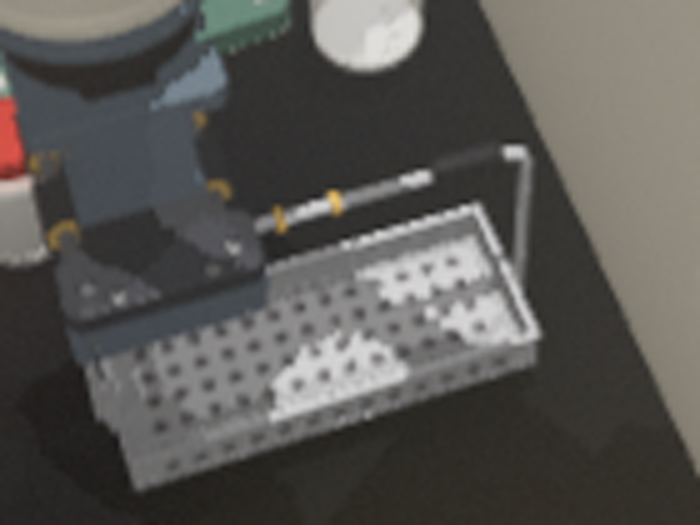

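View pics/g_t.png

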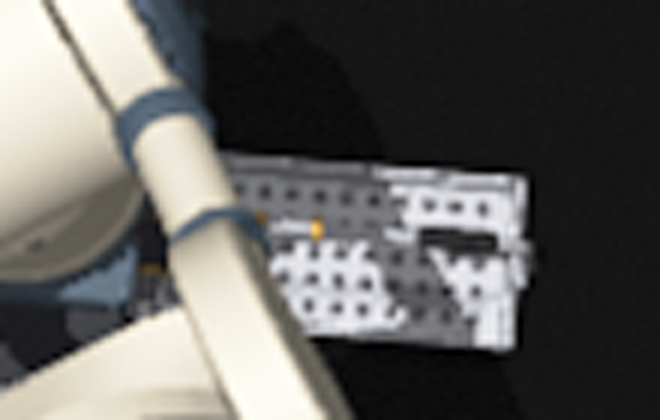

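```bash
python3 - <<'E'
from rig import arm
from h import *
s=arm.get_calibration("scene");t=arm.get_calibration("top")
S=lambda x,y:(240+(x+.5)/5-.5,230+(y+.5)/5-.5);T=lambda x,y:(235+(x+.5)/6-.5,200+(y+.5)/6-.5)
for n,a,b in [("c1",(280,219),(262,218)),("c2",(335,203),(317,229)),("rin",(434,177),(420,234)),("rout",(500,152),(497,243))]:
    p,e=tri([ray(s,S(*a)),ray(t,T(*b))]);print(n,np.round(p,4),np.round(e,4),np.round(onz(s,S(*a),.144),4))
R=rdown(-6);bx=R[:,1];by=R[:,0]
print("level pred mid",GL-by*.076+Z*.144,"c1",GL-by*.065+Z*.144,"rin",GL-by*.134+Z*.144,"rout",GL-by*.17+Z*.144, arm.current_ee_pos())
E
```

```text
c1 [0.4609 0.2478 0.1353] [0.0012 0.0012] [0.4543 0.2489 0.144 ]
c2 [0.4551 0.2229 0.1397] [0.0009 0.0009] [0.4516 0.2234 0.144 ]
rin [0.4515 0.1761 0.1366] [0.0019 0.0019] [0.4454 0.1771 0.144 ]
rout [0.4472 0.1427 0.141 ] [0.0003 0.0003] [0.445  0.1436 0.144 ]
level pred mid [0.45605584 0.23601634 0.144     ] c1 [0.45720565 0.24695608 0.144     ] rin [0.44999319 0.17833407 0.144     ] rout [0.44623016 0.14253128 0.144     ] [0.46381163 0.3115032  0.12468202]
```

```bash
cat >> h.py <<'E'
SEAT=np.array([.552,-.104,.193]); YB=-5.5
RB=rdown(YB); bx=RB[:,1]; by=RB[:,0]
OFF=np.zeros(3)
def tcp(dx,dz,dy=0): # TCP so that bar mid is at seat + dx,dy,dz (stand axes)
    return SEAT+X*dx+Y*dy+Z*dz+by*.076-Z*.0190
E
python3 - <<'E'
from rig import arm
from h import *
arm.move_l(tcp(-.055,.034),RB,feed=.16)
print(arm.current_t(),arm.current_ee_pos(),tcp(-.055,.034),arm.current_force())
S=arm.snapshot("scene");T=arm.snapshot("top");c=arm.get_calibration("wrist");W=arm.snapshot("wrist")
np.savez("ap.npz",S=S,T=T,W=W,K=c["intrinsics"],C=c["cam_to_world"])
crop(S[:,:,::-1],350,90,470,240,4,"a_s.png");crop(T[:,:,::-1],360,150,470,250,6,"a_t.png");cv2.imwrite("pics/a_w.png",W[:,:,::-1])
E
```

```text
31.6083 [ 0.5043763  -0.02280214  0.20787597] [ 0.50451942 -0.02326951  0.208     ] [ 0.43297667 -0.26488722 -2.72057191]
```

View pics/a_s.png

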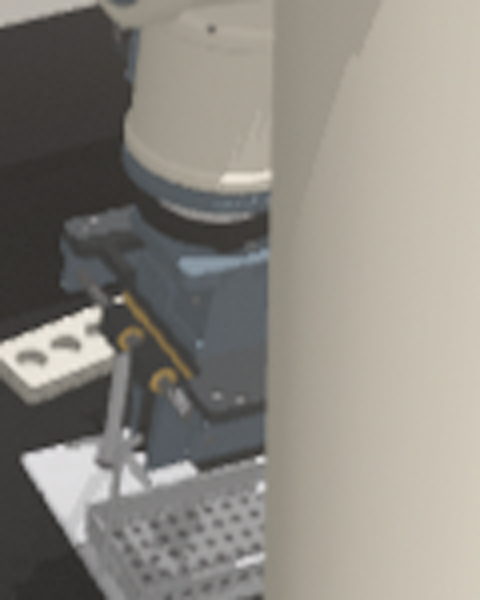

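View pics/a_t.png

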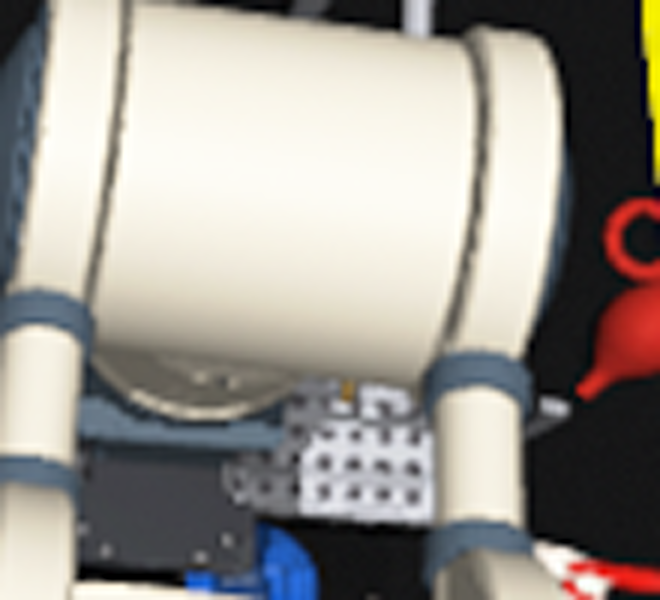

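View pics/a_w.png

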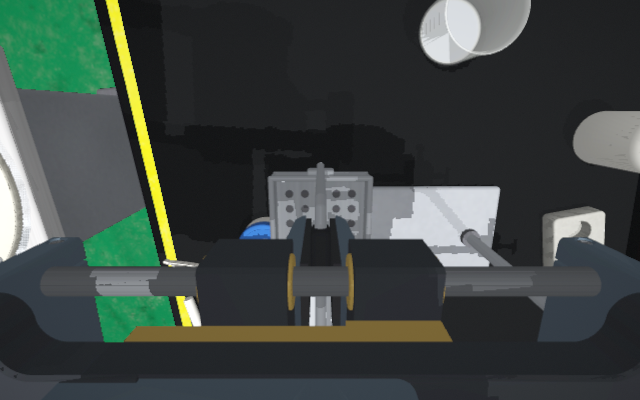

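```bash
python3 - <<'E'
from rig import arm
from h import *
from scipy.spatial.transform import Rotation as Ro
q=arm.current_joint_positions();print(np.round(q,2))
p=arm.current_ee_pos();R=arm.current_tool_rot()
az=np.radians(q[0]);ax=np.array([-np.sin(az),np.cos(az),0])
for L in (.25,.3,.35,.4,.45):
    Q=Ro.from_rotvec(ax*np.radians(-8)).as_matrix(); c=p-R[:,2]*L
    qq=arm.solve_ik(c+Q@(p-c),Q@R); print(L,None if qq is None else np.round(qq,2))
t=arm.get_calibration("top")
for z in (.45,.5,.55,.6): print(z,onz(t,(364,190),z)[:2],onz(t,(455,190),z)[:2], onz(t,(410,211),z)[:2],onz(t,(410,154),z)[:2])
E
```

```text
[-9.39 19.06 94.2   0.   66.75 -3.91]
0.25 [-9.39 18.01 96.1   0.   57.91 -3.91]
0.3 [-9.39 18.52 95.17  0.   58.32 -3.91]
0.35 [-9.39 19.03 94.25  0.   58.73 -3.91]
0.4 [-9.39 19.55 93.31  0.   59.15 -3.91]
0.45 [-9.39 20.06 92.37  0.   59.58 -3.91]
0.45 [0.51577207 0.03877477] [ 0.5117523  -0.14423995] [ 0.47096863 -0.05127351] [ 0.58903949 -0.05812852]
0.5 [0.50503019 0.0429717 ] [ 0.50124779 -0.12923619] [ 0.46287235 -0.04175932] [ 0.57397124 -0.04820955]
0.55 [0.49428832 0.04716862] [ 0.49074328 -0.11423242] [ 0.45477607 -0.03224513] [ 0.558903   -0.03829058]
0.6 [0.48354644 0.05136555] [ 0.48023876 -0.09922866] [ 0.4466798  -0.02273094] [ 0.54383475 -0.02837161]
```

```bash
python3 - <<'E'
from rig import arm
from h import *
t=arm.get_calibration("top")
p=onz(t,(360+347.5/6-.5,150+391/6-.5),.228+.004)
mid=arm.current_ee_pos()-by*.076+Z*.019
print(p,mid,(p-mid)@X,(p-mid)@Y)
d=np.load("ap.npz");w=dict(intrinsics=d["K"],cam_to_world=d["C"])
print(proj(w,mid),proj(w,mid-by*.106),proj(w,SEAT+X*-.012+Z*.0155))
E
```

```text
[ 0.49657914 -0.11075915  0.232     ] [ 0.49715163 -0.09862676  0.22691163] 0.0005506369216805467 -0.012133404577244749
[319.82059382 380.11242659] [319.66552667 509.61173827] [387.73744854 356.75473152]
```

```bash
cat >> h.py <<'E'
SEAT=np.array([.554,-.1042,.193])
def fz(arm,n=8):
    v=[]
    for i in range(n):
        v.append(arm.current_force()); arm.sleep(.01)
    return np.mean(v,0)
E
python3 - <<'E'
from rig import arm
from h import *
print(fz(arm))
arm.move_l(tcp(-.012,.034),feed=.06)
arm.move_l(tcp(.003,.034),feed=.02)
print(arm.current_t(),arm.current_ee_pos()-tcp(.003,.034),fz(arm),arm.current_torque())
T=arm.snapshot("top"); crop(T[:,:,::-1],360,150,470,250,6,"b_t.png");S=arm.snapshot("scene");crop(S[:,:,::-1],350,60,470,210,4,"b_s.png")
arm.move_l(tcp(.003,.022),feed=.03); print("22",fz(arm))
arm.move_l(tcp(.003,.012),feed=.03); print("12",fz(arm),arm.current_t())
E
```

```text
[ 0.37864663  0.10740006 -1.67573227]
33.625 [-1.15285194e-04 -5.56121402e-06 -6.02635107e-05] [-0.02164195  0.25805055 -2.00671158] [ 0.12196162 -0.06056034 -0.02150486]
22 [ 0.0574336   0.02640399 -1.90398846]
12 [ 0.26185923 -0.0539255  -1.46014285] 34.9583
```

View pics/b_t.png

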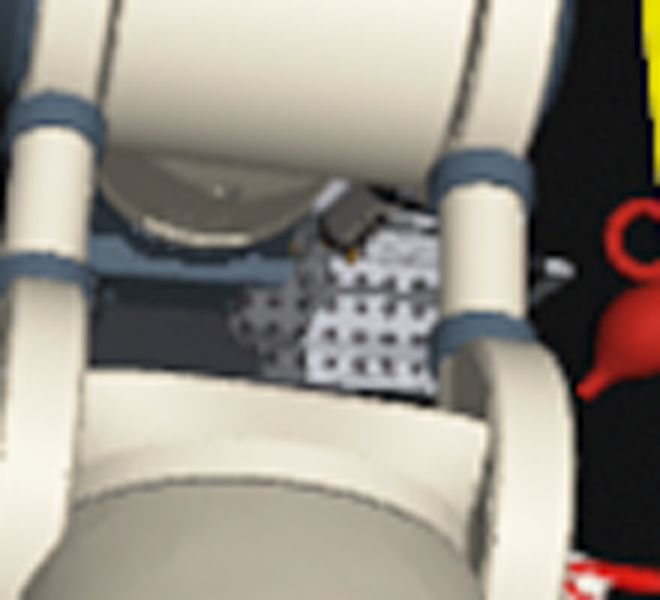

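View pics/b_s.png

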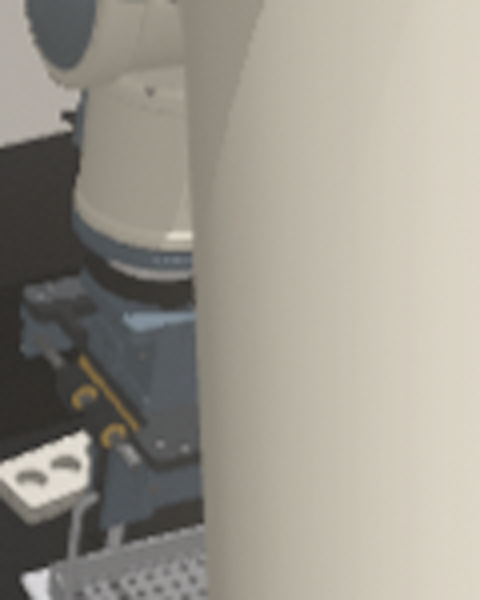

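```bash
cat >> h.py <<'E'
def ft(arm,n=20):
    a=[];b=[]
    for i in range(n):
        a.append(arm.current_force());b.append(arm.current_torque());arm.sleep(.01)
    a=np.array(a);b=np.array(b)
    return np.round(a.mean(0),3),np.round(a.std(0)/n**.5,3),np.round(b.mean(0),4),np.round(b.std(0)/n**.5,4)
E
python3 - <<'E'
from rig import arm
from h import *
arm.move_l(tcp(.003,.003),feed=.03); print("3",ft(arm))
arm.move_l(tcp(.0005,-.005),feed=.025); print("-5",ft(arm))
arm.move_l(tcp(.0005,-.010),feed=.025); print("-10",ft(arm),arm.current_t())
T=arm.snapshot("top"); crop(T[:,:,::-1],360,150,470,250,6,"c_t.png")
E
```

```text
3 (array([ 0.156,  0.066, -1.781]), array([0.111, 0.094, 0.105]), array([ 0.1268, -0.0994,  0.0195]), array([0.0049, 0.0083, 0.0068]))
-5 (array([-0.024,  0.151, -0.849]), array([0.102, 0.104, 0.102]), array([ 0.0474, -0.0925, -0.0036]), array([0.007 , 0.0066, 0.0069]))
-10 (array([ 0.087, -0.   , -0.236]), array([0.103, 0.093, 0.105]), array([ 0.026 , -0.072 , -0.0049]), array([0.008 , 0.0066, 0.0049])) 36.7417
```

View pics/c_t.png

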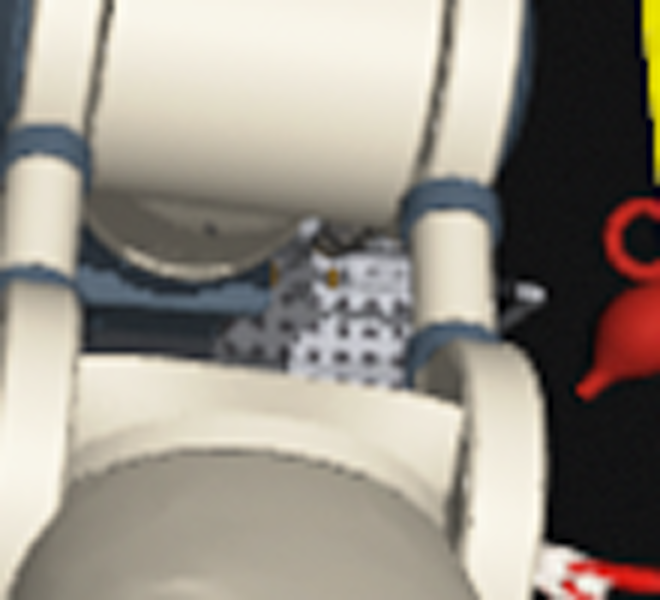

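```bash
python3 - <<'E'
from rig import arm
from h import *
arm.move_l(tcp(.0005,-.0115),feed=.01); print(ft(arm,60),arm.current_t())
E
```

```text
(array([-0.053,  0.019, -0.084]), array([0.066, 0.069, 0.064]), array([-0.0059, -0.0889, -0.0008]), array([0.004 , 0.0039, 0.0041])) 37.5917
```

```bash
python3 - <<'E'
from rig import arm
from h import *
arm.grip(.013); print(arm.current_t(),arm.current_width(),ft(arm,15))
arm.grip(.034); print(arm.current_t(),arm.current_width(),ft(arm,10))
p=arm.current_ee_pos()
T=arm.snapshot("top");W=arm.snapshot("wrist"); crop(T[:,:,::-1],360,150,470,250,6,"e_t.png");cv2.imwrite("pics/e_w.png",W[:,:,::-1])
E
```

```text
37.875 0.012895933074600017 (array([-0.097, -0.015,  0.076]), array([0.146, 0.137, 0.156]), array([-0.0112, -0.0775, -0.0036]), array([0.0067, 0.0086, 0.0077]))
38.525 0.03399958237581432 (array([-0.248,  0.04 ,  0.126]), array([0.125, 0.102, 0.148]), array([-0.0205, -0.0782, -0.0034]), array([0.0077, 0.0087, 0.0088]))
```

View pics/e_w.png

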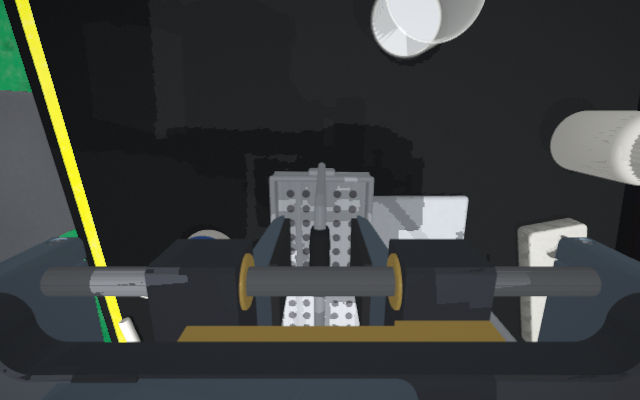

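View pics/e_t.png

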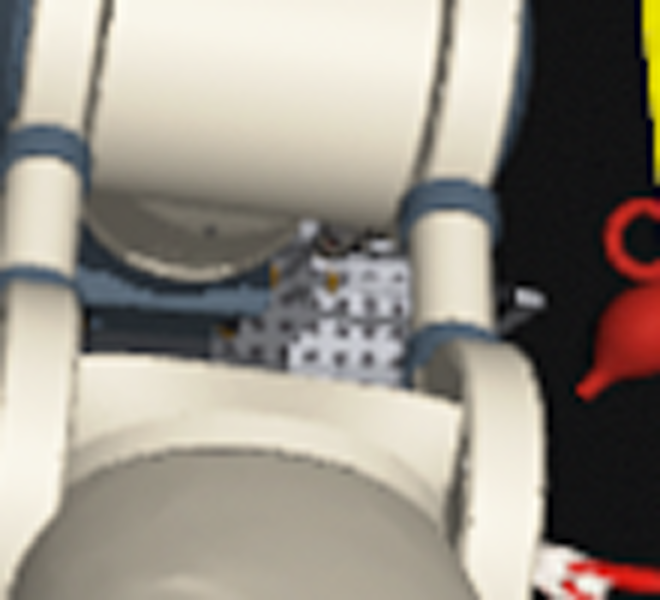

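```bash
python3 - <<'E'
from rig import arm
from h import *
p=np.array(arm.current_ee_pos())
arm.move_l(p+Z*.05,feed=.08)
arm.move_l(p+Z*.08+Y*.12-X*.05,feed=.2)
arm.move_l(p+Z*.08+Y*.30-X*.16,feed=.25)
t0=arm.current_t();S=[];T=[]
for i in range(8): S.append(arm.snapshot("scene"));T.append(arm.snapshot("top"))
print(t0,arm.current_t(),arm.current_force())
np.savez("fin.npz",S=S,T=T)
cv2.imwrite("pics/f_s.png",S[0][:,:,::-1])
m=np.hstack([x[100:240,350:450,::-1] for x in S[::2]]); cv2.imwrite("pics/f_m.png",cv2.resize(m,None,fx=2,fy=2,interpolation=2))
crop(T[0][:,:,::-1],360,100,480,260,4,"f_t.png")
g=[cv2.cvtColor(x,cv2.COLOR_RGB2GRAY)[130:230,360:450].astype(np.float32) for x in S]
print([tuple(np.round(cv2.phaseCorrelate(g[0],k)[0],2)) for k in g])
print([round(float(np.abs(k-g[0]).mean()),2) for k in g])
E
```

```text
41.2917 42.0917 [ 0.07513059  0.60771919 -0.1096669 ]
[(np.float64(0.0), np.float64(0.0)), (np.float64(-0.07), np.float64(-0.01)), (np.float64(-0.04), np.float64(-0.07)), (np.float64(-0.02), np.float64(-0.12)), (np.float64(0.03), np.float64(-0.14)), (np.float64(0.15), np.float64(-0.12)), (np.float64(0.2), np.float64(-0.1)), (np.float64(0.2), np.float64(0.01))]
[0.0, 1.75, 2.58, 3.46, 4.2, 4.8, 4.77, 4.17]
```

View pics/f_m.png

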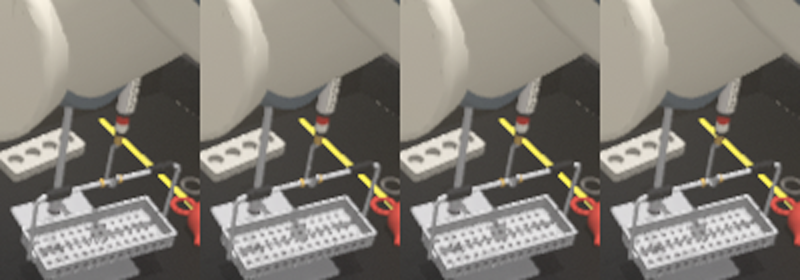

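View pics/f_t.png

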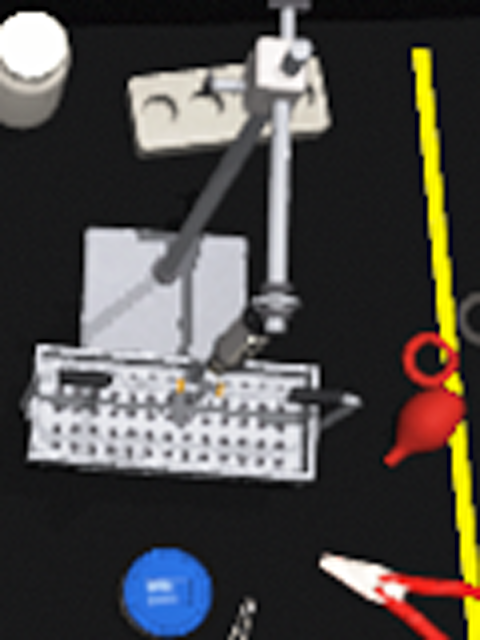

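View pics/f_s.png

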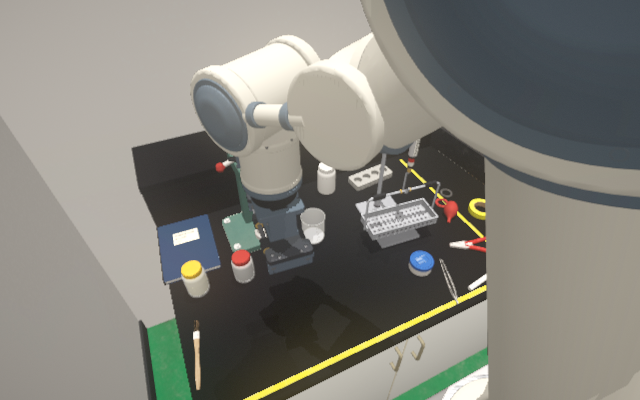

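```bash
cat > trk.py <<'E'
from h import *
d=np.load("fin.npz")
for n,(y0,y1,x0,x1),sc in [("T",(184,222,364,442),2.8),("S",(200,238,362,440),2.2)]:
    g=[cv2.cvtColor(x,cv2.COLOR_RGB2GRAY) for x in d[n]]
    mk=np.zeros_like(g[0]);mk[y0:y1,x0:x1]=255
    p0=cv2.goodFeaturesToTrack(g[0],60,.05,4,mask=mk)
    for k in g[1:]:
        p,st,_=cv2.calcOpticalFlowPyrLK(g[0],k,p0,None,winSize=(11,11));ok=st[:,0]>0
        dd=(p-p0)[ok][:,0]; M,_i=cv2.estimateAffinePartial2D(p0[ok],p[ok]); 
        print(n,np.round(np.median(dd,0),2),np.round(np.percentile(dd,[15,85],axis=0).tolist(),2).tolist(),"rot",round(float(np.arctan2(M[1,0],M[0,0])),4))
E
python3 trk.py
```

```text
T [ 0.05 -0.14] [[0.01, -0.2], [0.1, -0.1]] rot 0.0003
T [ 0.22 -0.3 ] [[0.15, -0.39], [0.29, -0.21]] rot -0.0011
T [ 0.45 -0.38] [[0.31, -0.52], [0.55, -0.28]] rot -0.002
T [ 0.67 -0.4 ] [[0.56, -0.52], [0.78, -0.29]] rot -0.0031
T [ 0.83 -0.32] [[0.69, -0.44], [0.93, -0.21]] rot -0.0037
T [ 0.82 -0.2 ] [[0.65, -0.32], [0.88, -0.1]] rot -0.0042
T [ 0.64 -0.04] [[0.46, -0.12], [0.7, 0.03]] rot -0.0036
S [-0.1  -0.07] [[-0.16, -0.11], [-0.06, -0.01]] rot 0.0002
S [-0.11 -0.2 ] [[-0.21, -0.24], [-0.04, -0.12]] rot -0.0002
S [-0.   -0.35] [[-0.11, -0.42], [0.08, -0.27]] rot -0.0023
S [ 0.15 -0.48] [[0.05, -0.57], [0.26, -0.32]] rot -0.0026
S [ 0.4  -0.48] [[0.2, -0.6], [0.47, -0.23]] rot -0.0037
S [ 0.48 -0.41] [[0.31, -0.57], [0.57, -0.2]] rot -0.0044
S [ 0.47 -0.28] [[0.25, -0.41], [0.53, -0.1]] rot -0.0053
```

```bash
python3 - <<'E'
from rig import arm
arm.sign_off(); print(arm.current_t())
E
```

```text
the job is handed in; nothing more can be done
the job is handed in; nothing more can be done
```

The basket is hanging in the hook on the balance alone. I handed the job in at about 42 s of the 54 s allowed.

**Stilling the hook:** I pressed the fingertips slowly against the balance from the robot's side. The swing of about ±0.19 rad died away. The hook stood still leaning on the fingers for over 0.4 s, and stayed nearly still once I backed off. My first push stopped short and left a swing of about 0.03 rad, so I pushed 16 mm further.

**Hanging the basket:** I gripped the left sleeve and lifted. I brought the bar in over the hook tip from the open side and lowered it in steps. The force on the gripper fell from about 1.8 N to 0.08 ± 0.06 N at about 0.13 N per mm, in line with the spring. I then opened the fingers and backed away.

**Last checks:**
- **Hang:** the pictures show the basket hanging level on the hook, with the hook between the brass collars and the tray well clear of the bench.
- **Motion:** image tracking gave only a few mm/s.
- **Bystanders:** they look unmoved and the gripper is clear of everything.

**What I could not check or that disagreed:**
- The arm hid the hook from the scene and wrist cameras while I was seating the bar. I relied on the force readings and the top view there.
- The cameras disagreed by up to about 6 mm on where the hook was along x, so I aimed the bar slightly towards the shank to allow for it.
- The moment about y read about -0.08 N m whether or not the basket was held. I took it as a sensor offset.

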